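Face up the cartridge row and close the keeper gate

ROBOT

A 6-joint arm with a two-finger parallel gripper is mounted at the origin on the work surface. World frame = base frame: x ahead of the robot, y to its left, z up, the work surface at z = 0. Lengths are in m, angles in rad, forces in N, time in s.
With the tool pointing down it reaches from about 0.35 to 0.85 m from the base axis. Payload 8.1 kg.
Tool frame: the origin (TCP) lies between the finger pads; the fingertips stand 11 mm ahead of it and the grasp point (between the pads) lies 8 mm behind it (robot.tips_ahead is the distance from the TCP to the fingertips, in m); z points along the fingers, y is the line along which they close (so a half turn about z gives the same grasp; the last joint's range is limited). The gripper opens to 93 mm and grips with 3 to 60 N. Pads are 15 mm wide; open, the fingers measure 128 mm over their backs; the gripper's body (75 mm by 188 mm) begins 65 mm behind the grasp point.
Start: joints at [1.117, 0.13, 1.488, -0, 1.523, -0.085], TCP at [0.216, 0.56, 0.23] pointing down, gripper open.
Joint ranges: [-2.96, 2.96], [-0.89, 2.26], [0.02, 2.5], [-1.34, 4.48], [0, 2.73], [-2.66, 2.66]. Speed limits (rad/s): [2.39, 2.39, 2.79, 3.14, 3.14, 3.14].

INTERFACE

Orientations are given as a rotation vector (axis times angle).
In Python, from plant import robot gives the robot as it stands. The module is installed in compiled form; this text tells all that it offers.
- The arm moves only by the tool move_arm, never from a script. Its argument "deltas" is one flat list of numbers, 7 for each row, row after row: the shift along the tool's x, y, z in m, then the turn, a rotation vector about the tool's x, y, z in rad, then the opening, from 0 (shut) to 1 (fully open). A call has 1 to 12 rows; each row is the pose to reach, as a shift and turn from the pose commanded when the call began, along the tool's axes at that moment; what a row does not reach only later rows make up. A row lasts 1/8 s, in which the tool goes at most 62.5 mm and 10.7 degrees, less where a joint would pass 70% of its speed; a pose out of reach is approached as far as the arm can. A call with a gripper value outside its range is refused whole. The fingers move at their own pace and stop on an object; "squeeze" is the grip in N (left out, the last holds). Time passes only in rows, so rows that repeat a pose let the fingers close. It gives the time, the measured TCP pose, the force, the opening and the grip force at its end, in the units of the state.
- robot.read_state(): the state, without advancing time (a new reading comes with each control period).
- robot.read_camera(name): name is "side" or "top"; returns (picture, depth): 480x640x3 uint8, red, green, blue; 480x640 float32, m along the optical axis (not along the pixel's ray), 0 where there is no reading.
- robot.camera_model(name): a dict with "K" (3x3 intrinsics, pixels), "k1" (the pictures are not rectified: a ray, as slopes to the right and down, at radius r is drawn at 1 + k1 r^2 times it, then the intrinsics apply), "R" (3x3) and "t" (3): a world point X has camera coordinates R X + t. Camera axes: x right, y down, z forward; pixel columns grow to the right and rows downward; lengths in m; the calibration is good to about 2 mm. A picture is of the moment at which its call begins. camera_model takes no time and is no camera call.
- robot.close_job(): hands the job in; it is judged then, once.
Trained networks look in the newest picture that a camera, given by its name, has taken for a name from the list of things; names that differ only in an ending like _2 or _b are one class to them, and where a whole thing is asked for, a point or a joint stands for the part that bears it (a point fixed in the world has none). Each returns a list of dicts, best first, with "confidence" (0 to 1); they miss things now and then, are a little off and sometimes report something else, mostly with a low value. They report only what shows in the picture. A call takes as long as a camera call. They do not tell look-alikes from the thing itself.
- robot.recognise(camera, label): "uv" ([column, row] in pixels, amid what is visible of it).
The state is a dict: "t": time; "q": joint angles; "dq": joint speeds; "joint_torque": joint torques, N m; "tool_pos": TCP position; "orientation": TCP orientation; "force": force on the tool from outside, world axes, zero at the start; "wrist_torque": the same for the moment, N m; "opening": finger opening in m; "gripper_force": force on a finger pad.
Only numpy, scipy, OpenCV 4.12 (cv2) and the standard library are available. Lean on these libraries where they do the work, as an engineer would, in place of code of your own. Each camera call takes 0.05 s, during which the arm holds its last target. There are 200 camera calls.

TASK

Tidy the cartridge rail: with the fingertips push the whole row of four cartridge packs along the channel as one train until it is fully home against the black end stop, and only then swing the orange keeper gate fully shut behind it with a push. Push gently and never grip, squeeze, ram, lift or tip the packs; leave the other goods on the counter where they are.

Things in the scene. Friction and masses are not known exactly. Their poses are not given: they have to be found in the camera images.
- rail: Fixed straight aluminium display channel, 370 mm long and 53 mm wide (56 mm at its foot), screwed to the counter. Origin: on the counter surface, on the channel's centre line; the channel runs along its own y axis from y = -195 mm (open end) to y = +175 mm (end stop). Its floor is 5 mm above the counter, it is 45 mm wide inside, the side walls are 4 mm thick and their tops 14 mm above the counter. Own z is up; own +x is the side that carries the gate.
- stop_face (a point): Centre of the inner face of the black end stop plate, which closes the channel's +y end: 165 mm along the rail's +y axis from the rail's origin, 25 mm above the counter. The plate is 53 mm wide, 10 mm thick, its top 55 mm above the counter. Its axes are those of the rail.
- gate (a joint): Angle of the orange keeper gate about its vertical pivot. 0 = closed: the arm lies straight across the channel (pointing along the rail's -x) and meets its limit. It grows as it opens, counter-clockwise seen from above: 1.57 = arm beside the channel, parallel to it and pointing towards its open end; more = pointing away from the channel; limit 2.4. Light friction (about 0.04 N m) keeps it where it is left.
- gate_hinge (a point): Pivot axis of the gate, beside the channel, at mid-height of the arm: 45 mm along the rail's +x and -11 mm along its y from the rail's origin, 29 mm above the counter. The pivot hub is 18 mm in diameter and its post ends 48 mm above the counter; under it a foot plate 34 x 34 mm, 10 mm high.
- gate_tip (a point): Point in the gate arm 82 mm out from the pivot axis, 29 mm above the counter. The orange arm is a flat upright strip 90 mm long from the axis, 6 mm thick, from 17 to 41 mm above the counter; its last 16 mm carry an upright tab up to 61 mm above the counter. Closed, it stands 5 mm behind the last pack of a row that is fully home.
- pack_white: Loose tap cartridge pack, white with a blue cartridge: a square box 42 x 42 mm and 40 mm high with the round cartridge top (33 mm across, 12 mm high) and an 8 mm brass spindle on it, 60 mm high in all, about 120 g. Origin: centre of its underside; z up. One of four alike standing in a row, almost touching, in the channel, in any order.
- pack_green: Loose tap cartridge pack, green with a white cartridge: a square box 42 x 42 mm and 40 mm high with the round cartridge top (33 mm across, 12 mm high) and an 8 mm brass spindle on it, 60 mm high in all, about 120 g. Origin: centre of its underside; z up. One of four alike standing in a row, almost touching, in the channel, in any order.
- pack_blue: Loose tap cartridge pack, blue with a white cartridge: a square box 42 x 42 mm and 40 mm high with the round cartridge top (33 mm across, 12 mm high) and an 8 mm brass spindle on it, 60 mm high in all, about 120 g. Origin: centre of its underside; z up. One of four alike standing in a row, almost touching, in the channel, in any order.
- pack_kraft: Loose tap cartridge pack, brown cardboard with a grey cartridge: a square box 42 x 42 mm and 40 mm high with the round cartridge top (33 mm across, 12 mm high) and an 8 mm brass spindle on it, 60 mm high in all, about 120 g. Origin: centre of its underside; z up. One of four alike standing in a row, almost touching, in the channel, in any order.
- mixer: Bystander, loose: small chrome basin mixer tap standing upright, 48 mm wide body, about 100 mm high, spout to its own -x. Origin: centre of its underside.
- jar: Bystander, loose: jar of sealing paste, 56 mm wide, 60 mm high, yellow cap. Origin: centre of its underside.
- nipple: Bystander, loose: brass threaded fitting standing upright, 40 mm wide, 48 mm high. Origin: centre of its underside.
- rosette: Bystander, loose: flat chrome cover ring, 64 mm across, 10 mm high. Origin: centre of its underside.
- screwdriver: Bystander, loose: screwdriver lying on the counter, about 200 mm long along its own x. Origin: in the tool, on the counter.
- carton: Bystander, loose: tall white and green tap carton, 80 x 80 x 130 mm high. Origin: centre of its underside.
- spray_head: Bystander, loose: black shower spray head standing face down, 76 mm wide, 55 mm high. Origin: centre of its underside.
Mind the look-alikes: they are no part of the job. Leave any purple or red look-alike of the pack_white alone. What is shaped like the pack_green but red is not meant.

How it is judged:
By the outcome, as a careful person would: the job done as asked, in the order asked, and still so for the second after the job is handed in, with the robot touching nothing.
It also fails if it takes over 54 s, if anything falls off the work surface, if the arm or the gripper's body presses on something with over 40 N, if the wrist force passes 120 N, or if a joint passes its speed limit or range.

## Working session

There is one attempt and no reset: what is moved stays moved. The work goes in short steps, Python scripts to look and compute and a tool call to move; the robot and the scene stay as the last step left them, time stands still between calls to the robot, and variables do not carry over. Pictures are saved under pics/ and viewed, at most 10 in all, crops included, and the job is handed in when it is done.

Besides the shell and the picture viewer there is one more tool, called after "Call:" in YAML: its name, and indented under it one key for each argument. move_arm: Moves the arm, as the interface text tells. Its arguments: {"type":"object","properties":{"deltas":{"type":"array","items":{"type":"number"}},"squeeze":{"type":"number"}},"required":["deltas"]}

```bash
mkdir -p pics; cat > h.py <<'E'
import numpy as np, cv2
from plant import robot
def unproj(cam,uv,d=None,z=None):
    m=robot.camera_model(cam);K=np.array(m["K"]);R=np.array(m["R"]);t=np.array(m["t"]);k=m["k1"]
    p=np.array([(uv[0]-K[0,2])/K[0,0],(uv[1]-K[1,2])/K[1,1]])
    q=p.copy()
    for _ in range(20): q=p/(1+k*(q@q))
    r=np.array([q[0],q[1],1.]); o=-R.T@t; w=R.T@r
    s=d if d is not None else (z-o[2])/w[2]
    return o+s*w
def proj(cam,X):
    m=robot.camera_model(cam);K=np.array(m["K"]);c=np.array(m["R"])@np.array(X)+np.array(m["t"])
    q=c[:2]/c[2];q=q*(1+m["k1"]*(q@q));return K[:2,:2]@q+K[:2,2]
E
python3 - <<'E'
from h import *
for c in("top","side"):
    p,d=robot.read_camera(c);cv2.imwrite(f"pics/{c}0.png",p[...,::-1]);np.save(f"pics/{c}0d.npy",d)
    m=robot.camera_model(c);print(c,-np.array(m["R"]).T@m["t"])
for l in("rail","stop_face","gate_hinge","gate_tip","pack_white","pack_green","pack_blue","pack_kraft"):
    r=robot.recognise("top",l);d=np.load("pics/top0d.npy")
    for e in r[:3]:
        u=e["uv"];dd=d[int(u[1]),int(u[0])];print(l,np.round(u),round(e["confidence"],2),unproj("top",u,d=dd).round(3))
s=robot.read_state();print(s["tool_pos"],s["orientation"],s["t"],s["opening"])
E
```

```text
top [ 0.36832379 -0.00262693  1.45790647]
side [0.23247752 0.83531918 0.69444197]
rail [324. 277.] 0.6 [0.462 0.002 0.005]
stop_face [322. 273.] 0.71 [0.473 0.006 0.009]
gate_hinge [329. 273.] 0.95 [ 0.473 -0.014  0.006]
pack_white [344. 213.] 0.71 [ 0.635 -0.052  0.058]
pack_white [264. 323.] 0.57 [0.332 0.165 0.047]
pack_white [313. 273.] 0.49 [0.47  0.031 0.055]
pack_green [300. 265.] 0.75 [0.492 0.068 0.066]
pack_green [213. 246.] 0.75 [0.543 0.309 0.055]
pack_green [286. 255.] 0.46 [0.518 0.107 0.056]
pack_blue [272. 253.] 0.57 [0.525 0.146 0.051]
pack_kraft [284. 254.] 0.81 [0.522 0.111 0.054]
[0.21626064 0.55966292 0.22958211] [-5.76010951e-01 -3.08832920e+00  8.35863172e-05] 0.5 0.09254462540537084
```

View pics/top0.png

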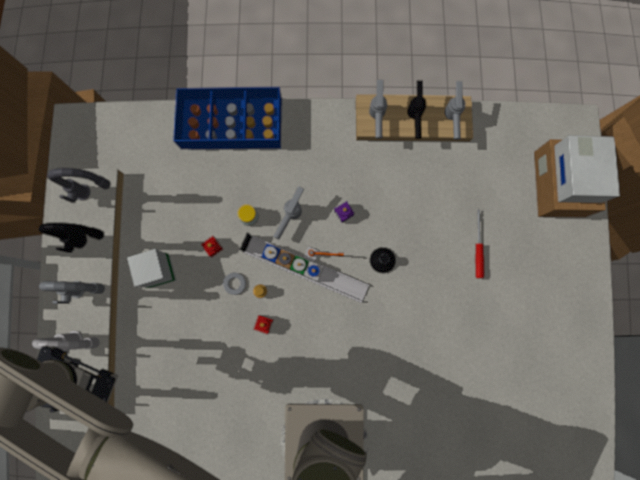

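View pics/side0.png

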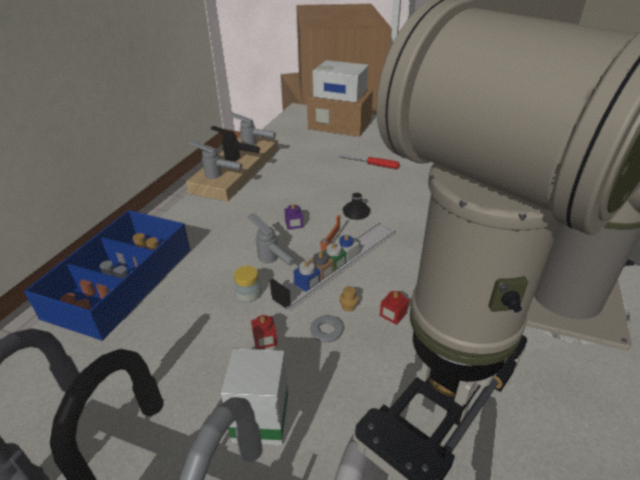

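The top view shows the black stop at about (245,242) and the channel running to its open end at (366,293). The row of packs is at (270,253), (285,258), (299,265) and (313,271). The orange gate hub is near (312,253), with its arm pointing right. The look-alikes are red at (211,246), red at (263,324) and purple at (344,212), all outside the channel. I'll check my choice in a close crop.

```bash
python3 - <<'E'
from h import *
p=cv2.imread("pics/top0.png");s=cv2.imread("pics/side0.png")
a=cv2.resize(p[200:310,230:380],None,fx=5.2,fy=5.2,interpolation=cv2.INTER_CUBIC)
cv2.imwrite("pics/c0.png",a)
d=np.load("pics/top0d.npy")
# channel floor / wall points by height map
vs,us=np.mgrid[225:305,235:375]
P=np.array([unproj("top",(u,v),d=d[v,u]) for u,v in zip(us.ravel(),vs.ravel())])
hsv=cv2.cvtColor(p,cv2.COLOR_BGR2HSV)[225:305,235:375].reshape(-1,3).astype(int)
o=(hsv[:,0]>4)&(hsv[:,0]<16)&(hsv[:,1]>150)&(hsv[:,2]>90)
print("orange",np.c_[us.ravel()[o],vs.ravel()[o],(P[o]*1000).round()].astype(int).tolist())
k=(hsv[:,2]<45)&(us.ravel()<265)
print("black",np.c_[us.ravel()[k],vs.ravel()[k],(P[k]*1000).round()].astype(int).tolist()[:40])
E
```

```text
Traceback (most recent call last):
  File "h.py", line 4, in unproj
    m=robot.camera_model(cam);K=np.array(m["K"]);R=np.array(m["R"]);t=np.array(m["t"]);k=m["k1"]
ValueError: time passes only in moves, steps and waits
```

View pics/c0.png

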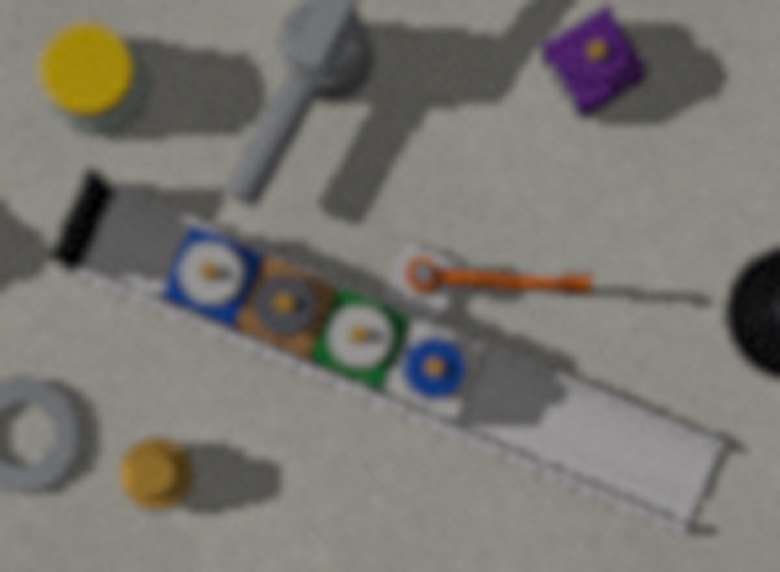

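The crop confirms the order from the stop: blue, kraft, green, white. The gate arm is open, pointing right, and no look-alike is in the channel.

```bash
cat >> h.py <<'E'
def crop(u,v): return (230+(u+.5)/5.2-.5,200+(v+.5)/5.2-.5)
E
python3 - <<'E'
from h import *
f=lambda u,v,z:unproj("top",crop(u,v),z=z)
sp=[f(u,v,.065) for u,v in((208,272),(284,302),(358,334),(435,367))]
print("spindles",np.round(sp,4).tolist())
st=[f(110,185,.055),f(75,266,.055)];oe=[f(733,443,.014),f(692,528,.014)]
A=np.mean(st,0)[:2];B=np.mean(oe,0)[:2]
print("stop",np.round(st,4).tolist(),"open",np.round(oe,4).tolist())
y=(A-B)/np.linalg.norm(A-B);x=np.array([y[1],-y[0]])
print("len",np.linalg.norm(A-B),"want .36","yaxis",y,"ang",np.arctan2(y[1],y[0]))
S=np.array(sp)[:,:2]; dd=S[0]-S[3]; print("pack dir",np.arctan2(dd[1],dd[0]),np.linalg.norm(dd)/3)
O=(A-.165*y + B+.195*y)/2
for s in S: print("pack rail xy",(s-O)@x,(s-O)@y)
h=f(424,275,.048)[:2];t=f(588,283,.055)[:2]
print("O",O,"hinge",h,(h-O)@x,(h-O)@y,"pred",O+.045*x-.011*y,"tip",t,"gate ang (rail)",np.arctan2((t-h)@y,(t-h)@x))
for u,v in((295,60),(590,70),(240,190),(706,300),(780,310)): print(f(u,v,.05).round(3))
s=robot.read_state()
R=cv2.Rodrigues(np.array(s["orientation"]))[0];print(R.round(3))
E
```

```text
spindles [[0.5266, 0.15, 0.065], [0.5109, 0.1098, 0.065], [0.4942, 0.0708, 0.065], [0.477, 0.0304, 0.065]]
stop [[0.5741, 0.2042, 0.055], [0.5307, 0.222, 0.055]] open [[0.4403, -0.1295, 0.014], [0.3945, -0.1071, 0.014]]
len 0.35782155731539556 want .36 yaxis [0.37741485 0.92604429] ang 1.183793230205789
pack dir 1.1777325469610378 0.04314597200648829
pack rail xy -0.00012179273945263906 0.09575065643789395
pack rail xy 0.0005068890246829044 0.05259221753366705
pack rail xy -0.0002498831619277649 0.01019426205875176
pack rail xy -0.0009062701457315596 -0.03368488233975814
O [0.49056667 0.06126969] hinge [0.52726055 0.03692928] 0.04316659392949498 -0.008691482061459097 pred [0.5280871  0.03409953] tip [ 0.52246918 -0.04984431] gate ang (rail) -1.238954093906735
[0.643 0.107 0.05 ]
[ 0.638 -0.051  0.05 ]
[0.572 0.135 0.05 ]
[ 0.514 -0.112  0.05 ]
[ 0.509 -0.152  0.05 ]
[[-0.933  0.36  -0.   ]
 [ 0.36   0.933 -0.   ]
 [-0.    -0.    -1.   ]]
```

Call:
move_arm:
  deltas: [-0.05, -0.055, 0, 0, 0, 0.022, 0, -0.1, -0.11, 0, 0, 0, 0.022, 0, -0.14, -0.15, 0, 0, 0, 0.022, 0, -0.18, -0.195, 0, 0, 0, 0.022, 0, -0.22, -0.24, 0, 0, 0, 0.022, 0, -0.26, -0.28, 0, 0, 0, 0.022, 0, -0.3, -0.325, 0, 0, 0, 0.022, 0, -0.34, -0.37, 0, 0, 0, 0.022, 0, -0.38, -0.41, 0, 0, 0, 0.022, 0, -0.41, -0.445, 0, 0, 0, 0.022, 0, -0.434, -0.468, 0, 0, 0, 0.022, 0, -0.434, -0.468, 0, 0, 0, 0.022, 0]
  squeeze: 5

```text
t: 2.0
tool_pos: [0.4528, -0.0352, 0.2296]
orientation: [-0.615, -3.081, 0.0]
force: [0.1, 0.9, 0.5]
opening: 0.0004
gripper_force: 0.0
```

```bash
cat >> h.py <<'E'
O=np.array([.4905,.0613]);a=1.181;RY=np.array([np.cos(a),np.sin(a)]);RX=np.array([RY[1],-RY[0]])
def st():
    s=robot.read_state();p=np.array(s["tool_pos"]);R=cv2.Rodrigues(np.array(s["orientation"]))[0]
    print("t",round(s["t"],2),"tcp",p.round(4),"rail xy",((p[:2]-O)@RX).round(4),((p[:2]-O)@RY).round(4),"ytool ang",np.arctan2(R[1,1],R[0,1]).round(4),"F",np.round(s["force"],1),"open",round(s["opening"],4))
    return s,R
E
python3 - <<'E'
from h import *
s,R=st();print(R.round(3))
p,d=robot.read_camera("side");cv2.imwrite("pics/s1.png",cv2.resize(p[180:330,220:420],None,fx=4,fy=4,interpolation=cv2.INTER_CUBIC))
E
```

```text
t 2.0 tcp [ 0.4528 -0.0352  0.2296] rail xy 0.0018 -0.1036 ytool ang 1.1767 F [0.1 0.9 0.5] open 0.0004
[[-0.923  0.384 -0.   ]
 [ 0.384  0.923 -0.   ]
 [-0.    -0.    -1.   ]]
```

View pics/s1.png

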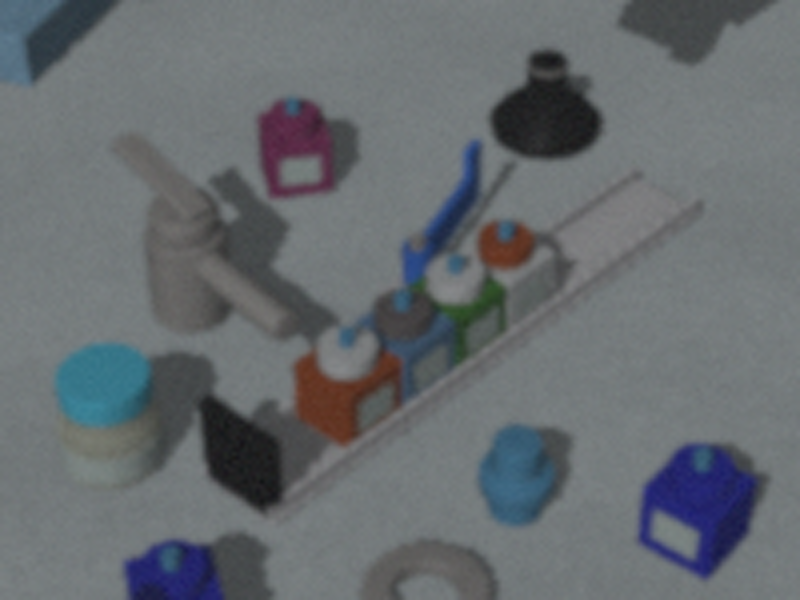

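The side view (red and blue swapped in the file) shows the channel behind the white pack is free, the gate's tab is upright, and the stop is clear at crop (240,455). I'm descending behind the row now.

Call:
move_arm:
  deltas: [0.002, 0, 0.05, 0, 0, -0.004, 0, 0.002, 0, 0.1, 0, 0, -0.004, 0, 0.002, 0, 0.15, 0, 0, -0.004, 0, 0.002, 0, 0.185, 0, 0, -0.004, 0, 0.002, 0, 0.198, 0, 0, -0.004, 0, 0.002, 0, 0.198, 0, 0, -0.004, 0]

```text
t: 2.8
tool_pos: [0.4502, -0.0318, 0.0316]
orientation: [-0.602, -3.082, -0.0]
force: [-0.1, 0.4, 0.5]
opening: 0.0008
gripper_force: 0.0
```

```bash
python3 - <<'E'
from h import *
st()
for c,(v0,v1,u0,u1) in {"side":(180,330,260,460)}.items():
    p,d=robot.read_camera(c);cv2.imwrite("pics/s2.png",cv2.resize(p[v0:v1,u0:u1,::-1],None,fx=4,fy=4,interpolation=cv2.INTER_CUBIC))
E
```

```text
t 2.8 tcp [ 0.4502 -0.0318  0.0316] rail xy -0.0019 -0.1015 ytool ang 1.1849 F [-0.1  0.4  0.5] open 0.0008
```

View pics/s2.png

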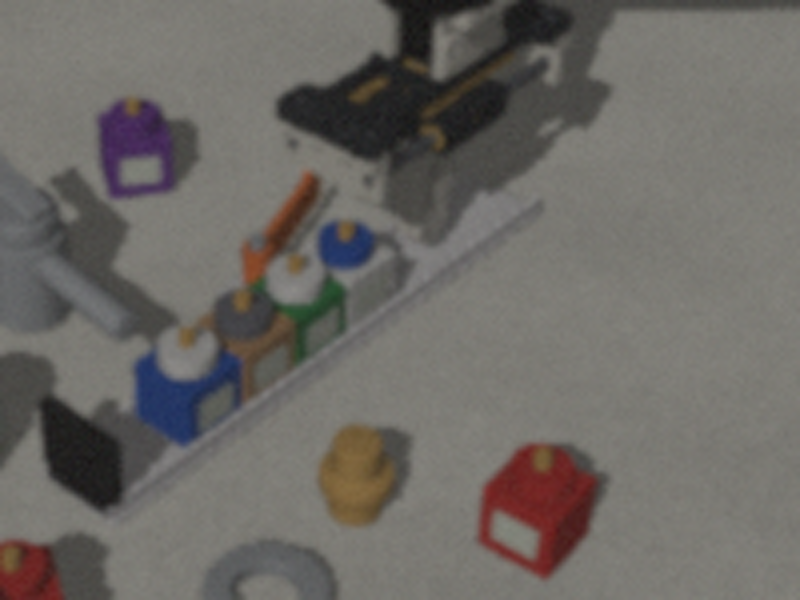

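Call:
move_arm:
  deltas: [-0.002, 0.01, 0, 0, 0, 0, 0, -0.002, 0.02, 0, 0, 0, 0, 0, -0.002, 0.024, 0, 0, 0, 0, 0, -0.002, 0.028, 0, 0, 0, 0, 0, -0.002, 0.032, 0, 0, 0, 0, 0, -0.002, 0.036, 0, 0, 0, 0, 0, -0.002, 0.04, 0, 0, 0, 0, 0, -0.002, 0.044, 0, 0, 0, 0, 0, -0.002, 0.048, 0, 0, 0, 0, 0]

```text
t: 3.98
tool_pos: [0.4705, 0.0112, 0.0316]
orientation: [-0.604, -3.083, 0.0]
force: [-1.2, -4.1, 1.5]
opening: 0.0007
gripper_force: 2.0
```

```bash
python3 - <<'E'
from h import *
st()
E
```

```text
t 3.98 tcp [0.4705 0.0112 0.0316] rail xy 0.0006 -0.0539 ytool ang 1.1838 F [-1.2 -4.1  1.5] open 0.0007
```

Call:
move_arm:
  deltas: [0, 0.004, 0, 0, 0, 0, 0, 0, 0.008, 0, 0, 0, 0, 0, 0, 0.012, 0, 0, 0, 0, 0, 0, 0.016, 0, 0, 0, 0, 0, 0, 0.02, 0, 0, 0, 0, 0, 0, 0.023, 0, 0, 0, 0, 0, 0, 0.025, 0, 0, 0, 0, 0, 0, 0.027, 0, 0, 0, 0, 0]

```text
t: 4.97
tool_pos: [0.4807, 0.0362, 0.0316]
orientation: [-0.604, -3.083, 0.0]
force: [-0.9, -2.5, 0.7]
opening: 0.0005
gripper_force: 2.0
```

```bash
python3 - <<'E'
from h import *
st()
p,d=robot.read_camera("side");cv2.imwrite("pics/s3.png",cv2.resize(p[200:320,240:400,::-1],None,fx=5,fy=5,interpolation=cv2.INTER_CUBIC))
E
```

```text
t 4.97 tcp [0.4807 0.0362 0.0316] rail xy 0.0004 -0.0269 ytool ang 1.184 F [-0.9 -2.5  0.7] open 0.0005
```

View pics/s3.png

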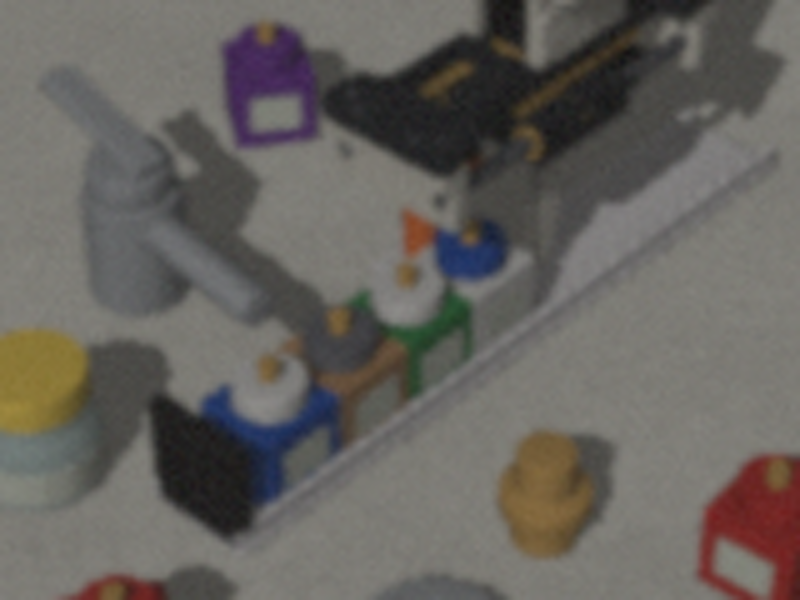

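The blue pack is almost at the stop (gap at about crop (200,400)), and the row is upright and closed up. I'm finishing in 1 mm steps while watching the force.

Call:
move_arm:
  deltas: [0, 0.001, 0, 0, 0, 0, 0, 0, 0.002, 0, 0, 0, 0, 0, 0, 0.003, 0, 0, 0, 0, 0, 0, 0.004, 0, 0, 0, 0, 0, 0, 0.004, 0, 0, 0, 0, 0]

```text
t: 5.65
tool_pos: [0.4822, 0.04, 0.0316]
orientation: [0.604, 3.083, 0.0]
force: [-1.3, -2.4, -0.3]
opening: 0.0005
gripper_force: 1.4
```

```bash
python3 -c "
from h import *
st()"
```

```text
t 5.65 tcp [0.4822 0.04   0.0316] rail xy 0.0005 -0.0228 ytool ang 1.1841 F [-1.3 -2.4 -0.3] open 0.0005
```

Call:
move_arm:
  deltas: [0, 0.001, 0, 0, 0, 0, 0, 0, 0.002, 0, 0, 0, 0, 0, 0, 0.002, 0, 0, 0, 0, 0]

```text
t: 6.02
tool_pos: [0.483, 0.0418, 0.0316]
orientation: [0.604, 3.083, 0.0]
force: [-0.4, -3.4, 0.2]
opening: 0.0006
gripper_force: 1.4
```

Call:
move_arm:
  deltas: [0, 0.001, 0, 0, 0, 0, 0, 0, 0.001, 0, 0, 0, 0, 0]

```text
t: 6.28
tool_pos: [0.4833, 0.0427, 0.0316]
orientation: [0.604, 3.083, 0.0]
force: [-0.7, -2.8, 0.7]
opening: 0.001
gripper_force: 1.5
```

Call:
move_arm:
  deltas: [0, 0.001, 0, 0, 0, 0, 0, 0, 0.001, 0, 0, 0, 0, 0]

```text
t: 6.52
tool_pos: [0.4837, 0.0436, 0.0316]
orientation: [0.604, 3.083, 0.0]
force: [-1.0, -3.2, -0.3]
opening: 0.0004
gripper_force: 1.5
```

Call:
move_arm:
  deltas: [0, 0.001, 0, 0, 0, 0, 0, 0, 0.002, 0, 0, 0, 0, 0, 0, 0.002, 0, 0, 0, 0, 0]

```text
t: 6.9
tool_pos: [0.4845, 0.0456, 0.0316]
orientation: [0.604, 3.083, 0.0]
force: [-0.9, -2.8, 1.4]
opening: 0.0005
gripper_force: 1.4
```

```bash
python3 - <<'E'
from h import *
st()
p,d=robot.read_camera("side");cv2.imwrite("pics/s4.png",cv2.resize(p[230:320,260:380,::-1],None,fx=6.5,fy=6.5,interpolation=cv2.INTER_CUBIC))
E
```

```text
t 6.9 tcp [0.4845 0.0456 0.0316] rail xy 0.0004 -0.0168 ytool ang 1.184 F [-0.9 -2.8  1.4] open 0.0005
```

View pics/s4.png

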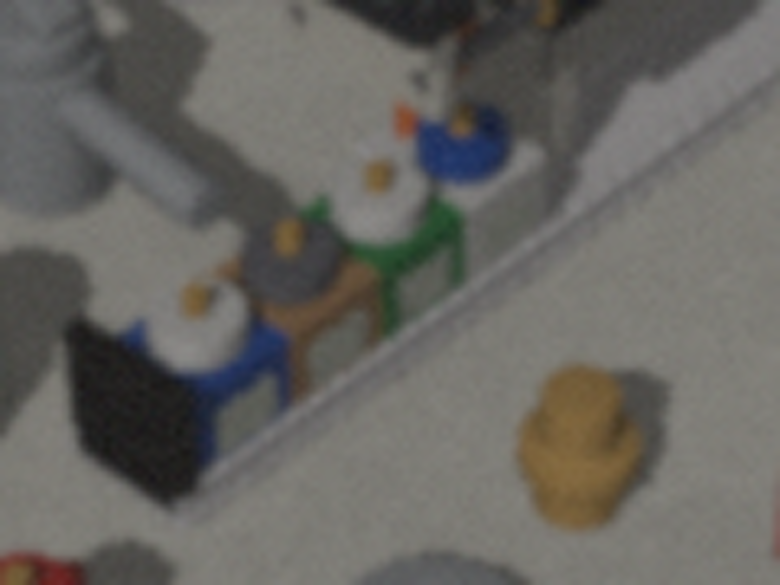

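The blue pack now sits close behind the stop plate (around (150,400)), but the force hasn't risen, so there's a little left to go.

Call:
move_arm:
  deltas: [0, 0.001, 0, 0, 0, 0, 0, 0, 0.002, 0, 0, 0, 0, 0, 0, 0.002, 0, 0, 0, 0, 0]

```text
t: 7.32
tool_pos: [0.4852, 0.0474, 0.0316]
orientation: [-0.604, -3.083, -0.0]
force: [-1.6, -3.3, -1.0]
opening: 0.0006
gripper_force: 1.4
```

Call:
move_arm:
  deltas: [0, 0.001, 0, 0, 0, 0, 0, 0, 0.0015, 0, 0, 0, 0, 0, 0, 0.0015, 0, 0, 0, 0, 0]

```text
t: 7.7
tool_pos: [0.4855, 0.0479, 0.0316]
orientation: [-0.604, -3.082, 0.002]
force: [-4.0, -7.6, 2.1]
opening: 0.0002
gripper_force: 4.1
```

Call:
move_arm:
  deltas: [0, 0.0005, 0, 0, 0, 0, 0, 0, 0.001, 0, 0, 0, 0, 0, 0, 0.001, 0, 0, 0, 0, 0]

```text
t: 8.07
tool_pos: [0.4855, 0.048, 0.0316]
orientation: [-0.604, -3.082, 0.005]
force: [-5.6, -12.1, 4.7]
opening: 0.0007
gripper_force: 6.8
```

```bash
python3 -c "
from h import *
st()"
```

```text
t 8.07 tcp [0.4855 0.048  0.0316] rail xy 0.0004 -0.0142 ytool ang 1.184 F [ -5.6 -12.1   4.7] open 0.0007
```

The force rose to 13 N with no further motion, so the row is home against the stop. Next I back off, lift, and go round to the far side of the gate arm.

Call:
move_arm:
  deltas: [0, -0.02, 0, 0, 0, 0, 0, 0, -0.06, 0, 0, 0, 0, 0, 0, -0.07, -0.02, 0, 0, 0, 0, 0, -0.07, -0.075, 0, 0, 0, 0, -0.04, -0.06, -0.08, 0, 0, 0, 0, -0.085, -0.05, -0.08, 0, 0, 0, 0, -0.101, -0.043, -0.06, 0, 0, 0, 0, -0.101, -0.043, -0.02, 0, 0, 0, 0, -0.101, -0.043, -0.002, 0, 0, 0, 0, -0.101, -0.043, -0.002, 0, 0, 0, 0]

```text
t: 9.32
tool_pos: [0.562, -0.0278, 0.0321]
orientation: [-0.603, -3.08, -0.0]
force: [0.2, 0.0, -0.0]
opening: 0.0006
gripper_force: 0.0
```

```bash
python3 - <<'E'
from h import *
st()
p,d=robot.read_camera("side");cv2.imwrite("pics/s5.png",cv2.resize(p[190:310,260:420,::-1],None,fx=5,fy=5,interpolation=cv2.INTER_CUBIC))
E
```

```text
t 9.32 tcp [ 0.562  -0.0278  0.0321] rail xy 0.1 -0.0553 ytool ang 1.1841 F [ 0.2  0.  -0. ] open 0.0006
```

View pics/s5.png

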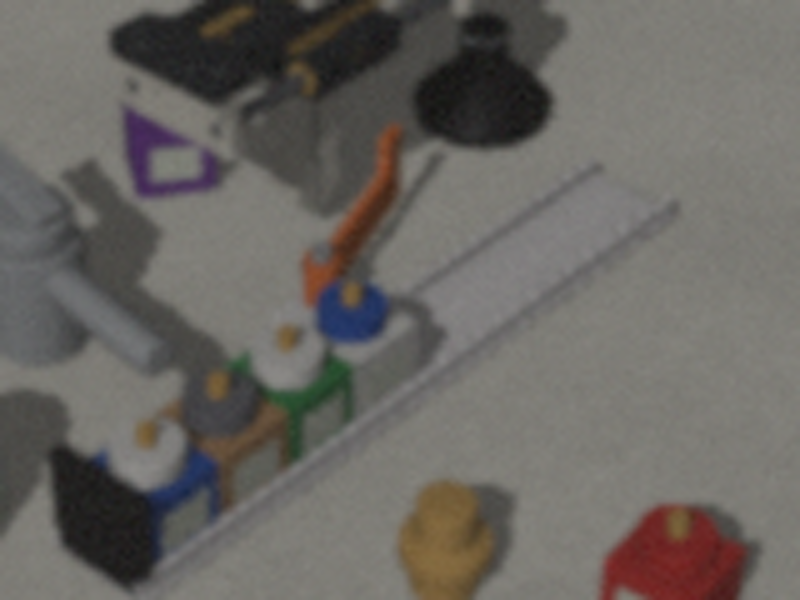

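The fingers are on the far side of the arm (fingertip at about (325,205), arm from (320,265) to (392,130)), and the purple look-alike is clear. I'm working out the arc.

```bash
python3 - <<'E'
import numpy as np
c0=np.array([.100,-.0553]);H=np.array([.045,-.010])
for deg in range(-65,-186,-8):
    f=np.radians(deg);u=np.array([np.cos(f),np.sin(f)]);n=np.array([-u[1],u[0]])
    C=H+.06*u+(.003+.0075*abs(n[0])+.0125*abs(n[1]))*n
    d=C-c0;print(deg,"rail",C.round(4),"tool dx dy",(-d[0]).round(3),d[1].round(3))
E
```

```text
-65 rail [ 0.084 -0.058] tool dx dy 0.016 -0.003
-73 rail [ 0.0758 -0.0633] tool dx dy 0.024 -0.008
-81 rail [ 0.0666 -0.0673] tool dx dy 0.033 -0.012
-89 rail [ 0.0568 -0.0698] tool dx dy 0.043 -0.015
-97 rail [ 0.0496 -0.071 ] tool dx dy 0.05 -0.016
-105 rail [ 0.0425 -0.0714] tool dx dy 0.058 -0.016
-113 rail [ 0.0352 -0.071 ] tool dx dy 0.065 -0.016
-121 rail [ 0.0277 -0.0696] tool dx dy 0.072 -0.014
-129 rail [ 0.0202 -0.0671] tool dx dy 0.08 -0.012
-137 rail [ 0.0129 -0.0635] tool dx dy 0.087 -0.008
-145 rail [ 0.0059 -0.0588] tool dx dy 0.094 -0.003
-153 rail [-0.0005 -0.0529] tool dx dy 0.1 0.002
-161 rail [-0.0061 -0.0459] tool dx dy 0.106 0.009
-169 rail [-0.0107 -0.0378] tool dx dy 0.111 0.017
-177 rail [-0.0141 -0.029 ] tool dx dy 0.114 0.026
-185 rail [-0.0162 -0.0208] tool dx dy 0.116 0.034
```

Call:
move_arm:
  deltas: [0.016, -0.003, 0, 0, 0, 0, 0, 0.024, -0.008, 0, 0, 0, 0, 0, 0.033, -0.012, 0, 0, 0, 0, 0, 0.042, -0.015, 0, 0, 0, 0, 0, 0.05, -0.016, 0, 0, 0, 0, 0, 0.058, -0.016, 0, 0, 0, 0, 0, 0.065, -0.016, 0, 0, 0, 0, 0, 0.072, -0.014, 0, 0, 0, 0, 0, 0.08, -0.012, 0, 0, 0, 0, 0]

```text
t: 10.5
tool_pos: [0.4845, -0.009, 0.0336]
orientation: [-0.604, -3.083, 0.0]
force: [2.1, -1.4, 0.3]
opening: 0.0007
gripper_force: 0.4
```

```bash
python3 - <<'E'
from h import *
st()
p,d=robot.read_camera("side");cv2.imwrite("pics/s6.png",cv2.resize(p[190:310,260:420,::-1],None,fx=5,fy=5,interpolation=cv2.INTER_CUBIC))
E
```

```text
t 10.5 tcp [ 0.4845 -0.009   0.0336] rail xy 0.0211 -0.0673 ytool ang 1.184 F [ 2.1 -1.4  0.3] open 0.0007
```

View pics/s6.png

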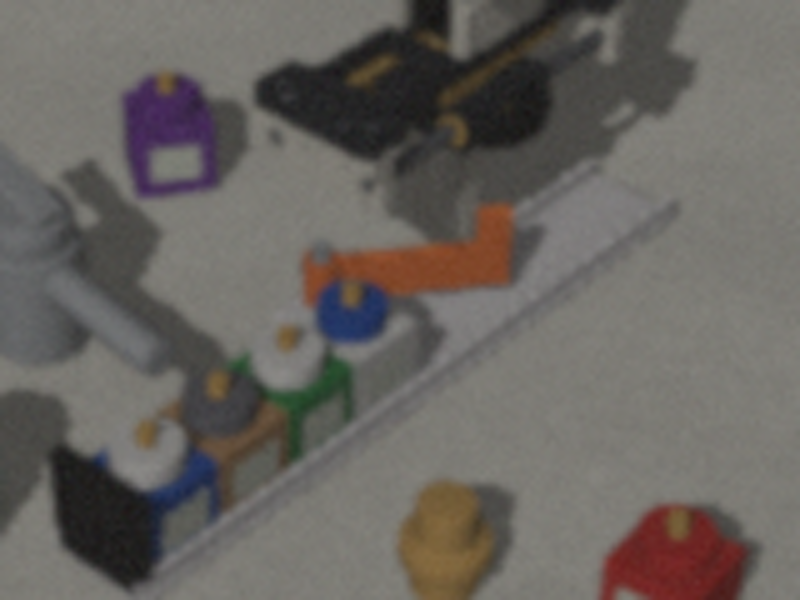

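The gate arm now slants over the channel (hub (320,255), tab (497,215)) and its contact is good. I'm continuing the arc.

Call:
move_arm:
  deltas: [0.007, 0.004, 0, 0, 0, 0, 0, 0.014, 0.009, 0, 0, 0, 0, 0, 0.02, 0.014, 0, 0, 0, 0, 0, 0.026, 0.021, 0, 0, 0, 0, 0, 0.03, 0.027, 0, 0, 0, 0, 0, 0.032, 0.032, 0, 0, 0, 0, 0, 0.033, 0.035, 0, 0, 0, 0, 0, 0.034, 0.036, 0, 0, 0, 0, 0]

```text
t: 11.55
tool_pos: [0.467, 0.037, 0.0336]
orientation: [-0.603, -3.083, 0.0]
force: [0.7, -0.6, -0.4]
opening: 0.0006
gripper_force: 0.3
```

Call:
move_arm:
  deltas: [0, 0.001, 0, 0, 0, 0, 0, 0, 0.002, 0, 0, 0, 0, 0, 0, 0.002, 0, 0, 0, 0, 0]

```text
t: 11.92
tool_pos: [0.4676, 0.0387, 0.0335]
orientation: [-0.604, -3.083, 0.0]
force: [-1.1, 0.1, 0.2]
opening: 0.0001
gripper_force: 0.2
```

Call:
move_arm:
  deltas: [0, 0.001, 0, 0, 0, 0, 0, 0, 0.002, 0, 0, 0, 0, 0, 0, 0.002, 0, 0, 0, 0, 0]

```text
t: 12.3
tool_pos: [0.4684, 0.0406, 0.0336]
orientation: [-0.604, -3.083, -0.0]
force: [-0.4, 0.0, 0.2]
opening: 0.0006
gripper_force: 0.2
```

```bash
python3 - <<'E'
from h import *
st()
E
```

```text
t 12.3 tcp [0.4684 0.0406 0.0336] rail xy -0.0126 -0.0275 ytool ang 1.1841 F [-0.4  0.   0.2] open 0.0006
```

Call:
move_arm:
  deltas: [0, 0.001, 0, 0, 0, 0, 0, 0, 0.002, 0, 0, 0, 0, 0, 0, 0.002, 0, 0, 0, 0, 0]

```text
t: 12.68
tool_pos: [0.4693, 0.0425, 0.0336]
orientation: [0.604, 3.083, 0.0]
force: [-0.5, 0.6, 0.2]
opening: 0.0004
gripper_force: 0.1
```

Call:
move_arm:
  deltas: [0, 0.0005, 0, 0, 0, 0, 0, 0, 0.001, 0, 0, 0, 0, 0, 0, 0.001, 0, 0, 0, 0, 0]

```text
t: 13.05
tool_pos: [0.4695, 0.0432, 0.0336]
orientation: [-0.604, -3.083, 0.001]
force: [-1.3, -2.4, 1.2]
opening: 0.0004
gripper_force: 1.5
```

Call:
move_arm:
  deltas: [0, 0.0005, 0, 0, 0, 0, 0, 0, 0.001, 0, 0, 0, 0, 0, 0, 0.001, 0, 0, 0, 0, 0]

```text
t: 13.42
tool_pos: [0.4696, 0.0434, 0.0336]
orientation: [-0.604, -3.082, 0.003]
force: [-2.7, -6.8, 2.2]
opening: 0.0008
gripper_force: 4.1
```

The force rises with no motion at the expected spot, so the gate is on its limit. I'm backing off and lifting clear.

Call:
move_arm:
  deltas: [0, -0.01, 0, 0, 0, 0, 0, 0, -0.04, 0, 0, 0, 0, 0, 0, -0.07, -0.02, 0, 0, 0, 0, 0, -0.09, -0.07, 0, 0, 0, 0, 0, -0.11, -0.12, 0, 0, 0, 0, 0, -0.15, -0.15, 0, 0, 0, 0, 0, -0.2, -0.15, 0, 0, 0, 0, 0, -0.24, -0.15, 0, 0, 0, 0, 0, -0.24, -0.15, 0, 0, 0, 0, 0, -0.24, -0.15, 0, 0, 0, 0]

```text
t: 14.68
tool_pos: [0.3796, -0.1776, 0.1836]
orientation: [0.605, 3.082, 0.001]
force: [0.8, -0.1, -0.4]
opening: 0.0006
gripper_force: 0.0
```

```bash
python3 - <<'E'
from h import *
st()
p,d=robot.read_camera("side");t,d=robot.read_camera("top")
r=lambda i,n:cv2.resize(i[...,::-1],(n,300),interpolation=cv2.INTER_CUBIC)
cv2.imwrite("pics/f.png",np.vstack([r(p[220:310,270:420],500),r(t[215:305,230:380],500)]))
E
```

```text
t 14.68 tcp [ 0.3796 -0.1776  0.1836] rail xy -0.0118 -0.2632 ytool ang 1.1832 F [ 0.8 -0.1 -0.4] open 0.0006
```

View pics/f.png

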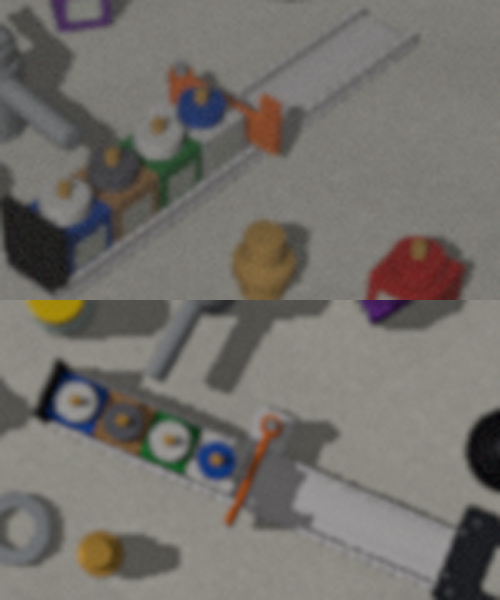

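Both views show the row tight against the black stop, with the orange gate straight across the channel behind the white pack. The other goods in view have not moved and the robot is clear, so I'm handing in.

```bash
python3 -c "
from plant import robot
print(robot.close_job())"
```

```text
the job is handed in; nothing more can be done
None
```

I pushed the four packs home against the black end stop, then swung the orange gate shut against its limit behind them, and handed the job in at about 15 s of robot time; the verdict was not shown.

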